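Check a cot trolley's brake lever

TASK

Check the red brake lever on the push handle: with the fingertips or the backs of the fingers, without grasping anything, press it in towards the bar until it stops short of the bar, hold it there for two seconds without forcing it, then let it come back out and move clear. Do not touch the steel bar or its stand, and leave the grey lever and the things lying around where they are.

Things in the scene. Friction and masses are not known exactly. Their poses are not given: they have to be found in the camera images.
- handlebar: push handle on a fixed bench stand: level steel bar, 28 mm thick, 460 mm long along own y, axis 120 mm above the work surface, on two white posts at y = +-205 mm (tops 135 mm high) and a grey base 130 x 480 x 14 mm. Origin on the work surface below mid-bar. Own x is level, square to the bar, roughly away from the robot; both levers stand on its -x side, one on each half, in either order.
- brake_mount: black clamp fixed on the bar (40 mm in diameter, 140 mm high at its top), which carries the red brake lever. Origin on the bar's axis, 120 mm above the work surface; axes as the handlebar's. The lever's pivot lies at x = -35, y = +50 mm from here, and its blade runs from there towards -y.
- tilt_lever_mount: the like clamp of the grey lever, same shape and axes; leave its lever alone.
- brake_lever_press (a point): where to press the red lever: outer face of its blade (away from the bar), 85 mm from the pivot, at mid-height, 120 mm above the work surface; moves with the lever; axes parallel to the handlebar's at rest. At rest it lies 69 mm from the bar's axis along the handlebar's -x. The level blade is 10 mm thick, 18 mm high, 115 mm long.
- brake_lever_hinge (a point): pivot of the red lever (upright axis), at mid-height of the blade; fixed.
- brake_lever (a joint): angle of the red lever, rad: 0 at rest (blade slants 0.35 rad out from the bar, tip furthest out), 0.35 at its firm stop (blade parallel to the bar, outer face 40 mm from the bar's axis, 16 mm gap to the bar). A spring returns it: at the press point about 5 N at first, 11 N just before the stop; then the push rises steeply.
- tilt_lever (a joint): angle of the grey lever, same range and spring; it stays at 0.
- dropper_bottle: loose white bottle, 42 mm in diameter, 105 mm tall, standing beyond the bar; origin under its centre.
- tape_roll: loose blue ring-shaped tape roll, 66 mm in diameter, 36 mm high, lying flat beyond the bar; origin under its centre.
- spanner: loose steel spanner, 150 mm long, lying flat on the work surface on the robot's side of the handle; origin under its centre, long along its own x.
There are look-alikes about, which are no part of the job. Of the things like the dropper_bottle, leave any that is yellow; of the rest the smaller one is meant.

How it is judged:
By the outcome, as a careful person would: the job done as asked, in the order asked, and still so for the second after the job is handed in, with the robot touching nothing.
It also fails if it takes over 48 s, if anything falls off the work surface, if the arm or the gripper's body presses on something with over 40 N, if the wrist force passes 120 N, or if a joint passes its speed limit or range.

ROBOT

A 6-joint arm with a two-finger parallel gripper is mounted at the origin on the work surface. World frame = base frame: x ahead of the robot, y to its left, z up, the work surface at z = 0. Lengths are in mm, angles in rad, forces in N, time in s.
With the tool pointing down it reaches from about 350 to 775 mm from the base axis. Payload 7.3 kg.
Tool frame: the origin (TCP) lies at the very end of the fingers, on their centre line; the grasp point (between the pads) lies 19 mm behind it; x points along the fingers, y is the direction in which the jaws open and shut, and the axes are right-handed (so a half turn about x gives the same grasp; the last joint's range is limited). The gripper opens to 92 mm and grips with 3 to 60 N. Pads are 19 mm wide; open, the fingers measure 130 mm over their backs; the gripper's body (75 mm by 190 mm) begins 47 mm behind the grasp point.
Start: joints at [1.166, 0.342, 1.524, -0, 1.275, -0.146], TCP at [134.343, 507.54, 226.741] pointing down, gripper open.
Joint ranges: [-2.53, 2.53], [-0.77, 2.02], [0.04, 2.7], [-1, 4.14], [0.28, 2.66], [-3.11, 3.11]. Speed limits (rad/s): [2.57, 2.57, 3.14, 3.14, 3.14, 3.14].

INTERFACE

Orientations are given as [roll, pitch, yaw] about the fixed x, y, z axes, in that order (R = Rz(yaw) Ry(pitch) Rx(roll)).
In Python, from plant import sensors, capture, bot gives the robot as it stands.
- The arm moves only by the shell command python3 -m crank 'ROWS' [OPENING]. ROWS is JSON, a list of rows, each an object of numbers: "dx", "dy", "dz": the shift along the tool's x, y, z in cm; "spin": the turn about the tool's x in rad. A call has 1 to 20 rows; each row is the pose to reach, as a shift and turn from the pose commanded when the call began, along the tool's axes at that moment; what a row does not reach only later rows make up. A row lasts 1/12 s, in which the tool goes at most 41.7 mm and 7.16 degrees, less where a joint would pass 70% of its speed; a pose out of reach is approached as far as the arm can. A call with a gripper value outside its range is refused whole. OPENING is the opening in per cent of the stroke, from 0 (shut) to 100 (fully open), set as the call begins (- or left out, the last holds). The fingers move at their own pace and stop on an object; the grip force is fixed at half the most. Time passes only in rows, so rows that repeat a pose let the fingers close. It gives the time, the measured TCP pose, the force and the opening at its end, in the units of the state.
- sensors.get_obs(): the state, without advancing time (a new reading comes with each control period).
- capture(name): name is "scene" or "top" or "wrist"; returns a dict with "frame" (480x640x3 uint8, blue, green, red), "vfov" (degrees; the focal length in pixels is half the picture's height over the tangent of half this angle, whatever the lens; pixels are square), "cx", "cy" (the principal point, pixels), "k1" (the pictures are not rectified: a ray, as slopes to the right and down, at radius r is drawn at 1 + k1 r^2 times it, then the intrinsics apply), "view" (4x4, takes a point from world to camera coordinates); the wrist camera has in their place "mount" (4x4, takes a point from camera to tool coordinates, whose origin is the TCP and whose axes are the tool frame's). Camera axes: x right, y down, z forward; pixel columns grow to the right and rows downward; lengths in mm; the calibration is good to about 2 mm. A picture is of the moment at which its call begins: read the wrist's pose just before it. There is no depth.
- bot.close_job(): hands the job in, once; it reports no verdict.
The state is a dict: "time": time; "joint_positions": joint angles; "dq": joint speeds; "tau": joint torques, N m; "tool_pos": TCP position; "tcp_rot": TCP orientation; "contact_force": force on the tool from outside, world axes, zero at the start; "moment": the same for the moment, N m; "grip_width": finger opening in mm.
Only numpy, scipy, OpenCV 4.12 (cv2) and the standard library are available. Lean on these libraries where they do the work, as an engineer would, in place of code of your own. Each camera call takes 0.05 s, during which the arm holds its last target.

## Working session

There is one attempt and no reset: what is moved stays moved. The work goes in short steps, Python scripts to look and compute and a shell command to move; the robot and the scene stay as the last step left them, time stands still between calls to the robot, and variables do not carry over. Pictures are saved under pics/ and viewed, and the job is handed in when it is done.

```bash
ls; mkdir -p pics
python3 - <<'E'
from plant import sensors, capture, bot
import cv2,numpy as np
o=sensors.get_obs(); print(o)
for n in("scene","top"):
    c=capture(n); cv2.imwrite(f"pics/{n}0.png",c["frame"]); print(n,{k:c[k] for k in c if k!="frame"})
E
```

```text
pics
{'time': 0.0, 'joint_positions': array([ 1.16602179e+00,  3.42695571e-01,  1.52501343e+00, -2.58496854e-06,
        1.27538593e+00, -1.45998705e-01]), 'dq': array([-2.20843585e-04, -2.78578609e-04, -8.44311564e-05, -4.17616278e-04,
        4.99947686e-04, -8.56046070e-04]), 'tau': array([ 6.70434438e-04, -4.31253290e+01, -2.44218296e+01,  7.17838830e-02,
        5.60220599e-02, -1.10181243e-04]), 'tool_pos': array([134.16465036, 507.15168446, 226.06030373]), 'tcp_rot': array([-1.71514962,  1.56929405, -1.9739247 ]), 'contact_force': array([-0.57353811,  0.22280479, -0.12487394]), 'moment': array([-0.01814232, -0.00269697, -0.04445349]), 'grip_width': 92.17813282378813}
scene {'vfov': 54.24141911685145, 'cx': 318.27548744280995, 'cy': 243.4861249913364, 'k1': -0.03274198361121762, 'view': array([[-8.01194599e-01,  5.97956129e-01,  2.31447884e-02,
         4.62276467e+02],
       [ 2.95966028e-01,  4.29583885e-01, -8.53148168e-01,
        -9.35406788e+01],
       [-5.20087804e-01, -6.76687633e-01, -5.21154989e-01,
         1.03178739e+03],
       [ 0.00000000e+00,  0.00000000e+00,  0.00000000e+00,
         1.00000000e+00]])}
top {'vfov': 50.055158188387345, 'cx': 321.18384631785904, 'cy': 240.8314754065003, 'k1': -0.13261174564720696, 'view': array([[-2.45852306e-02, -9.99697683e-01,  3.29456535e-04,
         5.13079950e+01],
       [-9.93529312e-01,  2.43969780e-02, -1.10924719e-01,
         5.91963893e+02],
       [ 1.10883147e-01, -3.05443451e-03, -9.93828757e-01,
         8.78215987e+02],
       [ 0.00000000e+00,  0.00000000e+00,  0.00000000e+00,
         1.00000000e+00]])}
```

View pics/scene0.png

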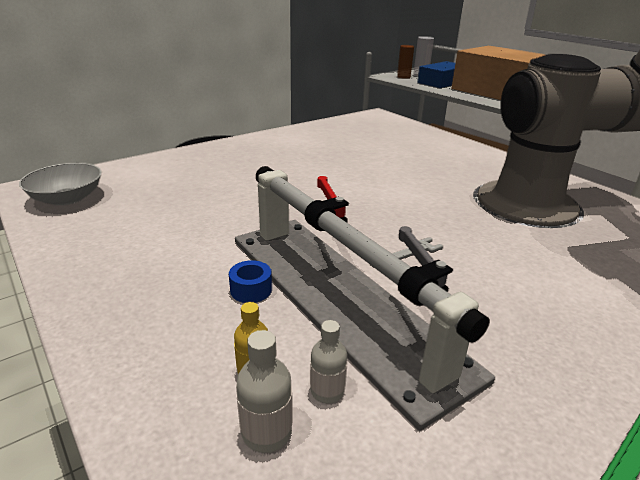

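View pics/top0.png

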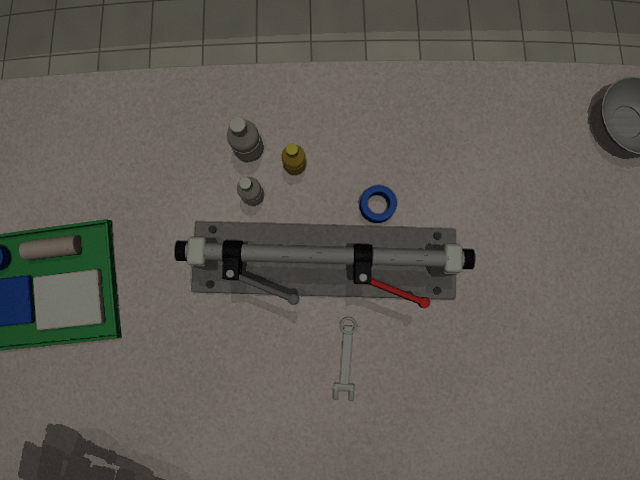

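The top view shows the bar from about (181,251) to (469,259). The red lever's pivot is at (363,278) with its tip at (425,302), and the grey lever runs (230,272)–(295,298). Only the red one, on the image's right half, matches the task. The spanner is at about (345,360). Next I measure.

```bash
cat > h.py <<'E'
import numpy as np,cv2
from plant import sensors,capture,bot
from scipy.spatial.transform import Rotation as R
def K(c):
    f=240/np.tan(np.radians(c["vfov"])/2); return np.array([[f,0,c["cx"]],[0,f,c["cy"]],[0,0,1]])
def ray(c,uv):
    p=cv2.undistortPointsIter(np.array([[uv]],float),K(c),np.array([c["k1"],0,0,0.]),None,None,(3,100,1e-12))[0,0]
    V=np.linalg.inv(c["view"]); return V[:3,3],V[:3,:3]@np.array([p[0],p[1],1])
def onz(c,uv,z):
    o,d=ray(c,uv); return o+d*(z-o[2])/d[2]
def two(c1,u1,c2,u2):
    o1,d1=ray(c1,u1);o2,d2=ray(c2,u2)
    s=np.linalg.lstsq(np.c_[d1,-d2],o2-o1,rcond=None)[0]
    a,b=o1+s[0]*d1,o2+s[1]*d2; return (a+b)/2,np.linalg.norm(a-b)
def red(c):
    f=c["frame"].astype(int); m=((f[...,2]>90)&(f[...,1]<60)&(f[...,0]<60)).astype(np.uint8)
    n,l,s,_=cv2.connectedComponentsWithStats(m); return (l==1+np.argmax(s[1:,4])).astype(np.uint8)
def proj(c,P):
    V=np.array(c["view"]);q=V[:3,:3]@np.asarray(P)+V[:3,3];x,y=q[:2]/q[2];r=x*x+y*y;k=1+c["k1"]*r
    A=K(c);return np.array([A[0,0]*x*k+c["cx"],A[1,1]*y*k+c["cy"]])
E
python3 - <<'E'
from h import *
c=capture("top"); s=capture("scene")
m=red(c); ys,xs=np.nonzero(m); print("red",m.sum(),xs.min(),xs.max(),ys.min(),ys.max())
r=cv2.minAreaRect(np.c_[xs,ys].astype(np.float32)); print(r)
cnt=np.c_[xs,ys]
for x in range(370,430,8):
    yy=ys[xs==x]
    if len(yy): print(x,yy.min(),yy.max(), onz(c,(x,yy.max()+.5),129).round(1), onz(c,(x,yy.min()-.5),129).round(1))
# bar edges: columns
g=c["frame"].astype(int).sum(2)
for x in (255,275,300,325,340,385,400,430):
    col=g[215:300,x]; print(x,list(col[20:60:1]))
for n,uv,z in [("capL",(181,251),120),("capR",(469,259),120),("pivot",(363,278),132),("gpivot",(230,273),132),("spanA",(347,324),3),("spanB",(344,396),3)]:
    print(n,onz(c,uv,z).round(1))
cv2.imwrite("pics/crop1.png",cv2.resize(c["frame"][220:330,320:480],None,fx=5,fy=5,interpolation=cv2.INTER_NEAREST)[:600,:800])
cv2.imwrite("pics/crop2.png",cv2.resize(s["frame"][150:270,240:400],None,fx=5,fy=5,interpolation=cv2.INTER_NEAREST))
E
```

```text
red 323 371 429 279 307
((400.5, 291.5), (62.233062744140625, 9.431547164916992), 24.623565673828125)
378 282 286 [507.9 -50.5 129. ] [515.7 -50.8 129. ]
386 285 289 [502.8 -63.  129. ] [510.7 -63.3 129. ]
394 288 292 [497.7 -75.5 129. ] [505.6 -75.8 129. ]
402 291 295 [492.7 -87.9 129. ] [500.5 -88.2 129. ]
410 294 299 [ 486.  -100.4  129. ] [ 495.4 -100.8  129. ]
418 298 302 [ 480.9 -112.9  129. ] [ 488.8 -113.2  129. ]
426 298 307 [ 472.7 -125.3  129. ] [ 488.4 -125.9  129. ]
255 [np.int64(209), np.int64(219), np.int64(220), np.int64(213), np.int64(223), np.int64(219), np.int64(207), np.int64(212), np.int64(213), np.int64(163), np.int64(181), np.int64(208), np.int64(228), np.int64(247), np.int64(254), np.int64(272), np.int64(280), np.int64(280), np.int64(280), np.int64(275), np.int64(259), np.int64(247), np.int64(230), np.int64(218), np.int64(206), np.int64(161), np.int64(153), np.int64(201), np.int64(220), np.int64(218), np.int64(220), np.int64(196), np.int64(190), np.int64(191), np.int64(190), np.int64(193), np.int64(198), np.int64(174), np.int64(179), np.int64(113)]
275 [np.int
[... 3675 characters left out ...]
64(217), np.int64(209), np.int64(220), np.int64(217), np.int64(213), np.int64(153), np.int64(112), np.int64(117), np.int64(126), np.int64(121), np.int64(117), np.int64(122), np.int64(167), np.int64(198), np.int64(224), np.int64(237), np.int64(258), np.int64(272), np.int64(235), np.int64(266), np.int64(278), np.int64(277), np.int64(269), np.int64(263), np.int64(244), np.int64(227), np.int64(211), np.int64(180), np.int64(112), np.int64(88), np.int64(99), np.int64(92), np.int64(96), np.int64(100), np.int64(91), np.int64(88), np.int64(161)]
capL [572.4 263.7 120. ]
capR [ 548.  -200.8  120. ]
pivot [521.7 -27.1 132. ]
gpivot [534.6 181.9 132. ]
spanA [444.2  -6.2   3. ]
spanB [315.5   2.6   3. ]
```

View pics/crop1.png

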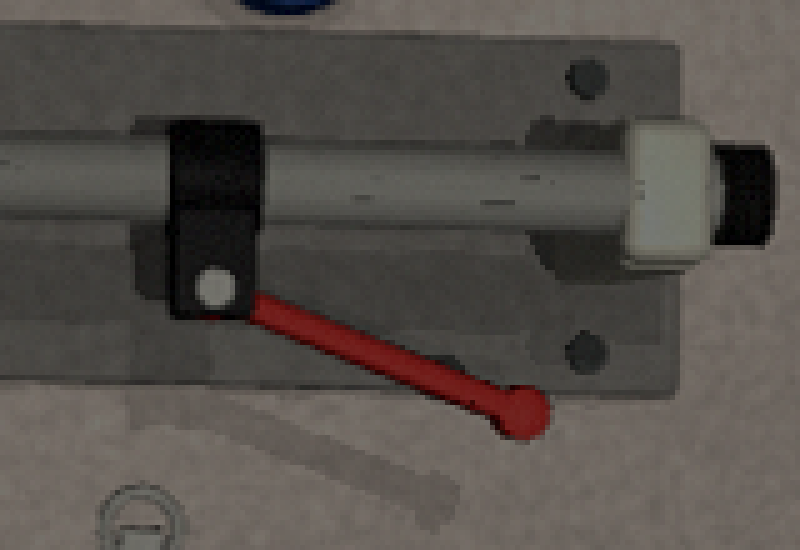

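View pics/crop2.png

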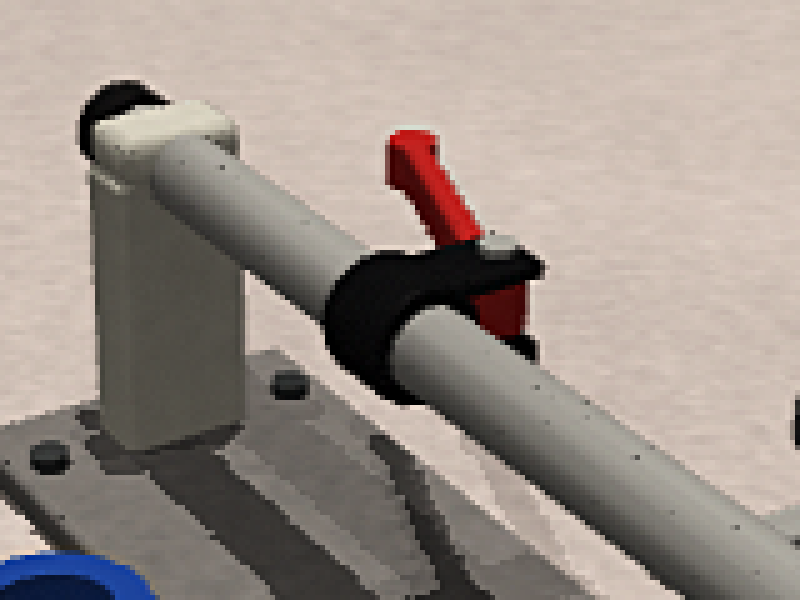

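The crops confirm it: the red blade sits on its clamp, pivot pin at about (363,278) and ball tip at about (425,302). It is the only red lever. The slant I measure relative to the bar is 0.356 rad, and the pivot is 35 mm from the bar axis, so both match the description. Next I work out the tool poses and axes.

```bash
cat >> h.py <<'E'
L=np.array([572.4,263.7]);Rr=np.array([548.,-200.8])
yh=(L-Rr)/np.linalg.norm(L-Rr); xh=np.array([yh[1],-yh[0]]); piv=np.array([522,-27.])
def press(a,s=85,off=19,gap=0):
    t=.35-a; d=-np.sin(t)*xh-np.cos(t)*yh; n=-np.cos(t)*xh+np.sin(t)*yh
    return piv+d*s+n*(5+off+gap), np.arctan2(n[1],n[0])
def tool():
    o=sensors.get_obs(); return o,R.from_euler("xyz",o["tcp_rot"]).as_matrix(),o["tool_pos"]
E
python3 - <<'E'
from h import *
o,T,p=tool(); print(T.round(4),p); print("yaw of tool y",np.arctan2(T[1,1],T[0,1]))
# does tilt: +spin rotates tool y toward tool z
for a in (0,.1,.2,.3,.35):
    for g in (0,30):
        q,y=press(a,gap=g); print(a,g,q.round(1),round(y,3))
for w in [(300,350,226),(400,120,226),(press(0,gap=35)[0][0],press(0,gap=35)[0][1],226)]:
    print(w,((T.T@(np.array(w)-p))/10).round(2))
c=capture("top")
# bar centre check, at several columns
for x,a,b in ((255,244.5,261),(300,245.3,262),(340,246.5,263),(400,248.5,265.2)):
    A=onz(c,(x,(a+b)/2),120)[:2]; print("baraxis off",((A-L)@xh).round(2))
E
```

```text
[[-4.000e-04  2.559e-01  9.667e-01]
 [-8.000e-04  9.667e-01 -2.559e-01]
 [-1.000e+00 -9.000e-04 -1.000e-04]] [134.24197404 507.31682578 226.3267031 ]
yaw of tool y 1.3119988056256517
0 0 [466.6 -95.8] 2.739
0 30 [439.  -84.1] 2.739
0.1 0 [ 473.8 -101. ] 2.839
0.1 30 [445.1 -92.1] 2.839
0.2 0 [ 481.4 -105.4] 2.939
0.2 30 [452.  -99.4] 2.939
0.3 0 [ 489.4 -109.1] 3.039
0.3 30 [ 459.6 -106. ] 3.039
0.35 0 [ 493.6 -110.6] 3.089
0.35 30 [ 463.6 -109.1] 3.089
(300, 350, 226) [  0.04 -10.97  20.05]
(400, 120, 226) [  0.05 -30.64  35.6 ]
(np.float64(434.41985609948074), np.float64(-82.09735378731305), 226) [  0.07 -49.3   44.1 ]
baraxis off 0.65
baraxis off 1.26
baraxis off 1.28
baraxis off 0.52
```

I'm approaching with the jaws shut, turning the jaw axis square to the blade.

```bash
python3 -m crank '[{"dy":-1.2,"dz":1.4,"spin":0.05},{"dy":-3.6,"dz":4.2,"spin":0.15},{"dy":-6.0,"dz":7.0,"spin":0.25},{"dy":-8.4,"dz":9.8,"spin":0.35},{"dy":-10.8,"dz":12.6,"spin":0.45},{"dy":-13.2,"dz":15.4,"spin":0.55},{"dy":-15.6,"dz":18.2,"spin":0.65},{"dy":-18.0,"dz":21.0,"spin":0.75},{"dy":-20.4,"dz":23.8,"spin":0.85},{"dy":-22.8,"dz":26.6,"spin":0.95},{"dy":-25.2,"dz":29.4,"spin":1.05},{"dy":-27.6,"dz":32.2,"spin":1.15},{"dy":-30.0,"dz":35.0,"spin":1.25},{"dy":-33.0,"dz":36.5,"spin":1.35},{"dy":-36.5,"dz":38.0,"spin":1.45},{"dy":-40.0,"dz":39.6,"spin":1.55},{"dy":-43.5,"dz":41.4,"spin":1.65},{"dy":-46.5,"dz":42.8,"spin":1.70},{"dy":-48.5,"dz":43.7,"spin":1.715},{"dy":-49.3,"dz":44.1,"spin":1.715}]' 0
python3 - <<'E'
from h import *
o,T,p=tool(); print(o["time"],p.round(1),"yaw",np.arctan2(T[1,1],T[0,1]),o["joint_positions"].round(2),o["contact_force"].round(2))
w=np.r_[press(0,gap=35)[0],103]; print((T.T@(w-p)/10).round(2))
E
```

```text
0.25 [134.3 507.4 226.4] yaw 1.3120315702692018 [ 1.17  0.34  1.52  0.    1.28 -0.15] [0.37 0.44 0.25]
[ 12.37 -49.3   44.1 ]invalid input at $[0]: expected keys dx, dy, dz, spin
```

All four keys are required in every row.

```bash
python3 -m crank '[{"dx":0,"dy":-1.2,"dz":1.4,"spin":0.05},{"dx":0,"dy":-3.6,"dz":4.2,"spin":0.15},{"dx":0,"dy":-6.0,"dz":7.0,"spin":0.25},{"dx":0,"dy":-8.4,"dz":9.8,"spin":0.35},{"dx":0,"dy":-10.8,"dz":12.6,"spin":0.45},{"dx":0,"dy":-13.2,"dz":15.4,"spin":0.55},{"dx":0,"dy":-15.6,"dz":18.2,"spin":0.65},{"dx":0,"dy":-18.0,"dz":21.0,"spin":0.75},{"dx":0,"dy":-20.4,"dz":23.8,"spin":0.85},{"dx":0,"dy":-22.8,"dz":26.6,"spin":0.95},{"dx":0,"dy":-25.2,"dz":29.4,"spin":1.05},{"dx":0,"dy":-27.6,"dz":32.2,"spin":1.15},{"dx":0,"dy":-30.0,"dz":35.0,"spin":1.25},{"dx":0,"dy":-33.0,"dz":36.5,"spin":1.35},{"dx":0,"dy":-36.5,"dz":38.0,"spin":1.45},{"dx":0,"dy":-40.0,"dz":39.6,"spin":1.55},{"dx":0,"dy":-43.5,"dz":41.4,"spin":1.65},{"dx":0,"dy":-46.5,"dz":42.8,"spin":1.70},{"dx":0,"dy":-48.5,"dz":43.7,"spin":1.715},{"dx":0,"dy":-49.3,"dz":44.1,"spin":1.715}]' 0
python3 - <<'E'
from h import *
o,T,p=tool(); print(o["time"],p.round(1),"yaw",np.arctan2(T[1,1],T[0,1]),o["joint_positions"].round(2),o["contact_force"].round(2))
w=np.r_[press(0,gap=35)[0],103]; print((T.T@(w-p)/10).round(2))
E
```

```text
time: 1.92
tool_pos: [434.8, -84.8, 226.6]
tcp_rot: [0.688, 1.57, -1.29]
contact_force: [-0.1, 0.2, -0.0]
grip_width: 0.5
1.9167 [434.8 -84.8 226.6] yaw -0.40678512065662975 [-0.37  0.19  1.73 -0.    1.22  0.04] [-0.08  0.15 -0.04]
[12.36 -0.15 -0.24]
```

```bash
python3 -m crank '[{"dx":1,"dy":0,"dz":-0.1,"spin":0},{"dx":3,"dy":0,"dz":-0.2,"spin":0},{"dx":5,"dy":0,"dz":-0.2,"spin":0},{"dx":7,"dy":0,"dz":-0.2,"spin":0},{"dx":9,"dy":0,"dz":-0.2,"spin":0},{"dx":11,"dy":0,"dz":-0.2,"spin":0},{"dx":12.4,"dy":0,"dz":-0.2,"spin":0},{"dx":12.4,"dy":0,"dz":-0.2,"spin":0},{"dx":12.4,"dy":0,"dz":-0.2,"spin":0}]'
python3 - <<'E'
from h import *
o,T,p=tool(); print(o["time"],p.round(1),"yaw",np.arctan2(T[1,1],T[0,1]),T[:,0].round(3),o["contact_force"].round(2))
print("to contact",(T.T@(np.r_[press(0)[0],103]-p)/10).round(2),"to stop",(T.T@(np.r_[press(.35)[0],103]-p)/10).round(2))
c=capture("wrist"); cv2.imwrite("pics/w1.png",c["frame"]); print(c["mount"].round(2))
s=capture("scene"); cv2.imwrite("pics/s1.png",cv2.resize(s["frame"][120:300,220:460],None,fx=3,fy=3))
t=capture("top"); cv2.imwrite("pics/t1.png",cv2.resize(t["frame"][200:350,300:500],None,fx=4,fy=4))
E
```

```text
time: 2.67
tool_pos: [434.9, -79.4, 102.5]
tcp_rot: [-1.642, 1.569, 2.668]
contact_force: [-0.3, 0.0, 0.7]
grip_width: 0.7
2.6667 [434.9 -79.4 102.5] yaw -0.4020995867340105 [-0.002  0.001 -1.   ] [-0.29  0.01  0.65]
to contact [-0.06  3.56  0.27] to stop [-0.06  6.62  0.58]
[[-0.000e+00 -3.100e-01  9.500e-01 -1.591e+02]
 [ 1.000e+00 -0.000e+00  0.000e+00 -8.000e-02]
 [-0.000e+00  9.500e-01  3.100e-01 -8.316e+01]
 [ 0.000e+00  0.000e+00  0.000e+00  1.000e+00]]
```

```bash
true
```

```text
(no output)
```

View pics/w1.png

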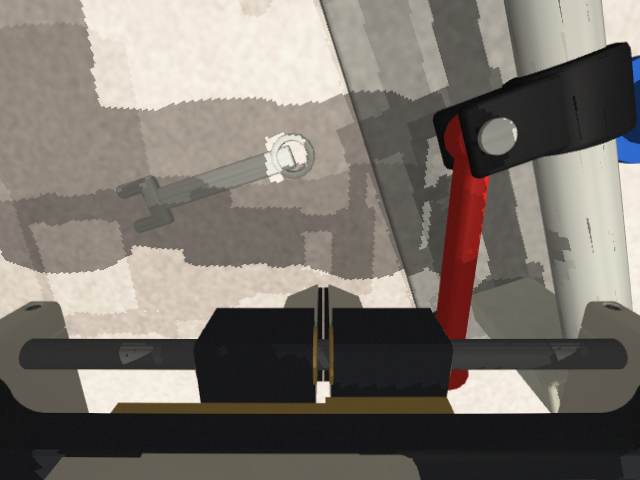

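View pics/t1.png

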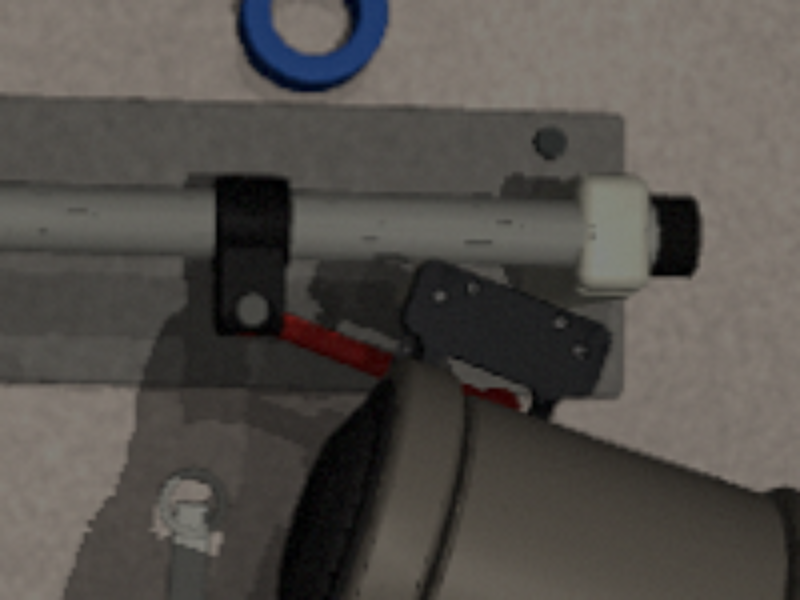

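View pics/s1.png

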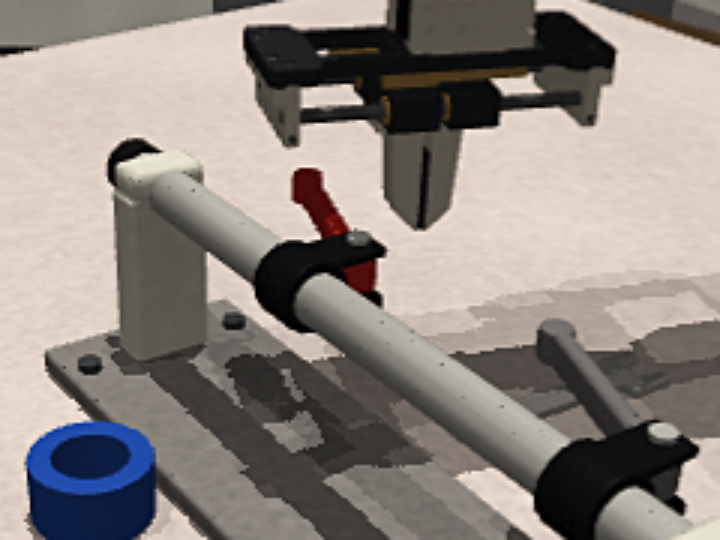

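The wrist view shows the red blade running from its pivot at about (490,135) down to about (455,380), parallel to the closed fingers' right-hand back. Nothing lies in between. The scene view shows the fingertips tapering over the last 15–20 mm, so I'll go about 9 mm lower to press with the flat back. I'll stop short of contact.

```bash
python3 -m crank '[{"dx":0.5,"dy":0,"dz":0.1,"spin":0},{"dx":0.9,"dy":0.5,"dz":0.3,"spin":0},{"dx":0.9,"dy":1.2,"dz":0.3,"spin":0},{"dx":0.9,"dy":1.9,"dz":0.3,"spin":0},{"dx":0.9,"dy":2.5,"dz":0.3,"spin":0},{"dx":0.9,"dy":2.8,"dz":0.3,"spin":0},{"dx":0.9,"dy":3.0,"dz":0.3,"spin":0},{"dx":0.9,"dy":3.0,"dz":0.3,"spin":0},{"dx":0.9,"dy":3.0,"dz":0.3,"spin":0}]'
python3 - <<'E'
from h import *
o,T,p=tool(); print(o["time"],p.round(1),"yaw",np.arctan2(T[1,1],T[0,1]),(T.T@o["contact_force"]).round(2))
z=p[2]
for a in (0,.1,.2,.3,.35): 
    q,y=press(a); print(a,(T.T@(np.r_[q,z]-p)/10).round(2), "spin",-a)
c=capture("wrist"); cv2.imwrite("pics/w2.png",c["frame"])
E
```

```text
time: 3.57
tool_pos: [461.6, -94.5, 93.6]
tcp_rot: [-1.769, 1.57, 2.541]
contact_force: [-0.2, -0.1, -1.2]
grip_width: 0.5
3.5667 [461.6 -94.5  93.6] yaw -0.4030074603808443 [ 1.21 -0.16  0.22]
0 [-0.    0.52 -0.08] spin 0
0.1 [-0.    1.38  0.12] spin -0.1
0.2 [-0.    2.25  0.23] spin -0.2
0.3 [-0.    3.13  0.25] spin -0.3
0.35 [-0.    3.58  0.23] spin -0.35
```

View pics/w2.png

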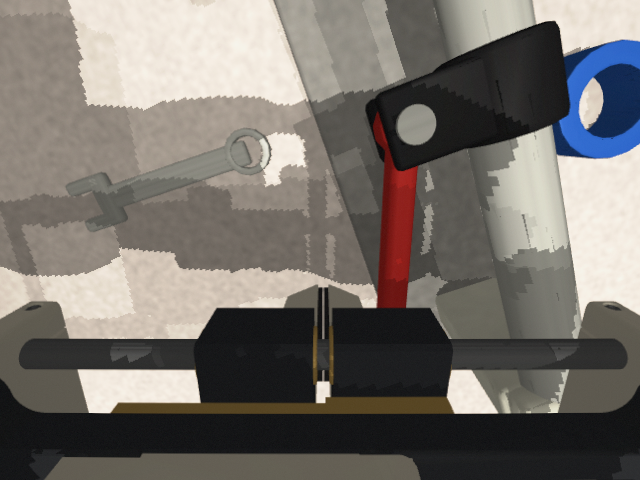

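The finger back, at about (362,295), is some 5 mm short of the blade, whose near edge is at about (380,290). I'll make first contact and press to roughly 0.1 rad, then check the force.

```bash
python3 -m crank '[{"dx":0,"dy":0.2,"dz":0,"spin":0},{"dx":0,"dy":0.4,"dz":0,"spin":0},{"dx":0,"dy":0.6,"dz":0,"spin":-0.01},{"dx":0,"dy":0.8,"dz":0,"spin":-0.03},{"dx":0,"dy":1.0,"dz":0.05,"spin":-0.06},{"dx":0,"dy":1.2,"dz":0.1,"spin":-0.08},{"dx":0,"dy":1.4,"dz":0.12,"spin":-0.1},{"dx":0,"dy":1.4,"dz":0.12,"spin":-0.1},{"dx":0,"dy":1.4,"dz":0.12,"spin":-0.1}]'
python3 - <<'E'
from h import *
o,T,p=tool(); print(o["time"],p.round(1),"yaw",np.arctan2(T[1,1],T[0,1]),(T.T@o["contact_force"]).round(2),o["moment"].round(2))
for a in (.1,.2,.3,.35): 
    q,y=press(a); print(a,(T.T@(np.r_[q,p[2]]-p)/10).round(2), "spin",.1-a)
c=capture("wrist"); cv2.imwrite("pics/w3.png",c["frame"])
E
```

```text
time: 4.37
tool_pos: [472.8, -101.1, 93.5]
tcp_rot: [-1.476, 1.568, 2.934]
contact_force: [-6.2, -1.4, 4.1]
grip_width: 0.4
4.3667 [ 472.8 -101.1   93.5] yaw -0.30190991533169853 [-4.09 -5.5   3.13] [-0.18  0.9  -0.12]
0.1 [-0.    0.09 -0.04] spin 0.0
0.2 [-0.    0.95  0.16] spin -0.1
0.3 [-0.01  1.83  0.27] spin -0.19999999999999998
0.35 [-0.01  2.27  0.29] spin -0.24999999999999997
```

View pics/w3.png

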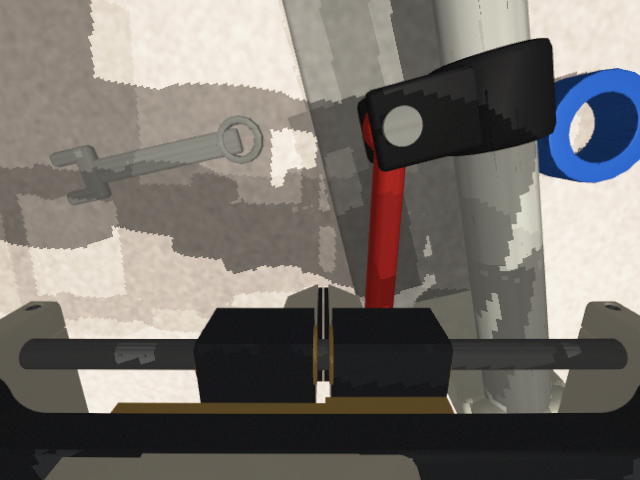

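Contact is made at about 5.5 N normal. I'll press on to about 0.29 rad, then creep.

```bash
python3 -m crank '[{"dx":0,"dy":0.2,"dz":0.02,"spin":-0.02},{"dx":0,"dy":0.4,"dz":0.06,"spin":-0.04},{"dx":0,"dy":0.6,"dz":0.1,"spin":-0.06},{"dx":0,"dy":0.8,"dz":0.13,"spin":-0.08},{"dx":0,"dy":1.0,"dz":0.16,"spin":-0.1},{"dx":0,"dy":1.2,"dz":0.2,"spin":-0.13},{"dx":0,"dy":1.4,"dz":0.22,"spin":-0.15},{"dx":0,"dy":1.6,"dz":0.25,"spin":-0.175},{"dx":0,"dy":1.75,"dz":0.27,"spin":-0.19},{"dx":0,"dy":1.75,"dz":0.27,"spin":-0.19},{"dx":0,"dy":1.75,"dz":0.27,"spin":-0.19}]'
python3 - <<'E'
from h import *
o,T,p=tool(); print(o["time"],p.round(1),"yaw",np.arctan2(T[1,1],T[0,1]),(T.T@o["contact_force"]).round(2),o["moment"].round(2))
for a in (.3,.35): 
    q,y=press(a); print(a,(T.T@(np.r_[q,p[2]]-p)/10).round(2))
c=capture("wrist"); cv2.imwrite("pics/w4.png",c["frame"])
t=capture("top"); cv2.imwrite("pics/t4.png",cv2.resize(t["frame"][200:350,300:500],None,fx=4,fy=4))
E
```

```text
time: 5.33
tool_pos: [487.9, -109.0, 93.5]
tcp_rot: [-1.58, 1.566, 3.021]
contact_force: [-10.1, -1.4, 5.4]
grip_width: 0.2
5.3333 [ 487.9 -109.    93.5] yaw -0.11185528330998683 [-5.31 -9.92  2.51] [-0.38  1.33 -0.12]
0.3 [-0.    0.16 -0.01]
0.35 [-0.    0.59  0.1 ]
```

View pics/w4.png

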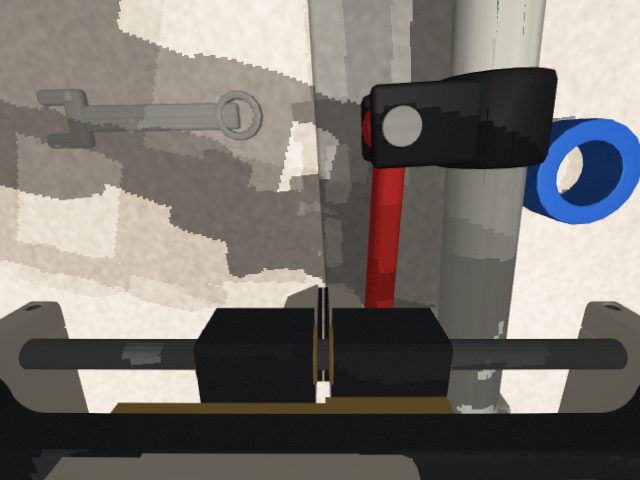

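View pics/t4.png

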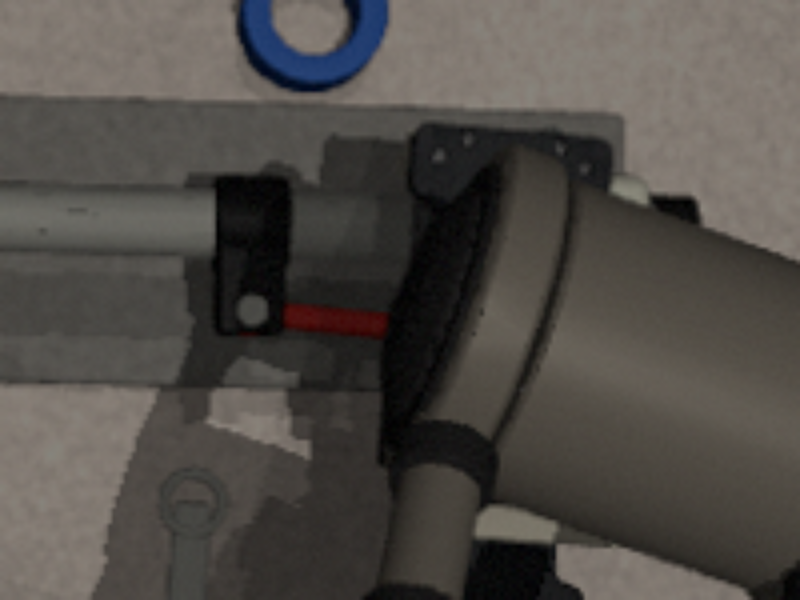

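About 10 N, with the blade nearly parallel to the bar. By the model there are roughly 6 mm left to the stop. I'll creep and watch the force.

```bash
python3 -m crank '[{"dx":0,"dy":0.1,"dz":0.02,"spin":-0.01},{"dx":0,"dy":0.2,"dz":0.04,"spin":-0.02},{"dx":0,"dy":0.3,"dz":0.05,"spin":-0.03},{"dx":0,"dy":0.4,"dz":0.07,"spin":-0.045},{"dx":0,"dy":0.4,"dz":0.07,"spin":-0.045}]'
python3 - <<'E'
from h import *
o,T,p=tool(); print(o["time"],p.round(1),"yaw",np.arctan2(T[1,1],T[0,1]),(T.T@o["contact_force"]).round(2))
q,y=press(.35); print((T.T@(np.r_[q,p[2]]-p)/10).round(2))
E
python3 -m crank '[{"dx":0,"dy":0.05,"dz":0,"spin":-0.01},{"dx":0,"dy":0.1,"dz":0,"spin":-0.015},{"dx":0,"dy":0.1,"dz":0,"spin":-0.015}]'
```

```text
time: 5.85
tool_pos: [491.6, -110.4, 93.5]
tcp_rot: [-1.545, 1.566, 3.101]
contact_force: [-9.9, -2.7, 5.5]
grip_width: 0.5
5.85 [ 491.6 -110.4   93.5] yaw -0.06614801459540086 [-5.46 -9.74  3.34]
[-0.    0.2   0.01]
time: 6.1
tool_pos: [492.5, -110.8, 93.5]
tcp_rot: [-1.462, 1.566, -3.085]
contact_force: [-11.4, -5.0, 5.1]
grip_width: 0.5
```

```bash
python3 -m crank '[{"dx":0,"dy":0.05,"dz":0,"spin":0},{"dx":0,"dy":0.05,"dz":0,"spin":0}]'; python3 -m crank '[{"dx":0,"dy":0.05,"dz":0,"spin":0},{"dx":0,"dy":0.05,"dz":0,"spin":0}]'
python3 - <<'E'
from h import *
o,T,p=tool(); print(o["time"],p.round(1),"yaw",np.arctan2(T[1,1],T[0,1]),(T.T@o["contact_force"]).round(2))
q,y=press(.35); print((T.T@(np.r_[q,p[2]]-p)/10).round(2))
c=capture("wrist"); cv2.imwrite("pics/w5.png",c["frame"])
t=capture("top"); cv2.imwrite("pics/t5.png",cv2.resize(t["frame"][230:320,320:420],None,fx=6,fy=6,interpolation=cv2.INTER_NEAREST))
m=red(t)
ys,xs=np.nonzero(m);print(xs.min(),xs.max(),ys.min(),ys.max())
for x in range(xs.min(),xs.max()+1,4):
    yy=ys[xs==x]; 
    if len(yy): print(x,[((onz(t,(x,v),129)[:2]-Rr)@xh).round(1) for v in (yy.min()-.5,yy.max()+.5)])
E
```

```text
time: 6.27
tool_pos: [492.9, -110.8, 93.5]
tcp_rot: [-1.469, 1.565, -3.092]
contact_force: [-11.7, -5.8, 5.3]
grip_width: 0.5
time: 6.43
tool_pos: [493.4, -110.9, 93.5]
tcp_rot: [-1.456, 1.565, -3.079]
contact_force: [-11.0, -4.9, 5.8]
grip_width: 0.6
6.4333 [ 493.4 -110.9   93.5] yaw -0.05192706234237997 [ -5.75 -10.73   5.44]
[-0.    0.02 -0.03]Traceback (most recent call last):
  File "<stdin>", line 6, in <module>
  File "h.py", line 17, in red
    n,l,s,_=cv2.connectedComponentsWithStats(m); return (l==1+np.argmax(s[1:,4])).astype(np.uint8)
                                                              ~~~~~~~~~^^^^^^^^^
    return _wrapfunc(a, 'argmax', axis=axis, out=out, **kwds)
    return bound(*args, **kwds)
ValueError: attempt to get argmax of an empty sequence
```

View pics/w5.png

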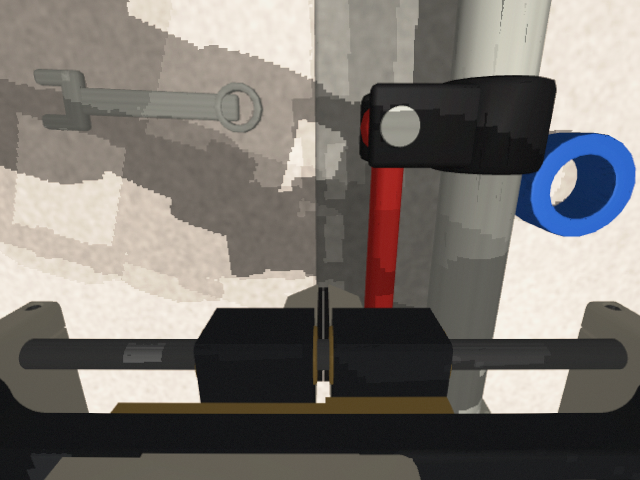

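View pics/t5.png

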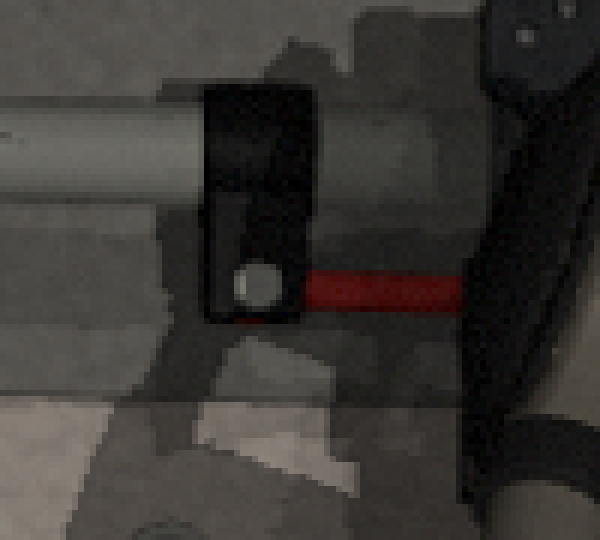

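The blade now looks parallel to the bar, but the force (10.7 N) shows no steep rise yet. I'll continue in 0.5 mm steps until I feel the stop.

```bash
python3 -m crank '[{"dx":0,"dy":0.05,"dz":0,"spin":0},{"dx":0,"dy":0.05,"dz":0,"spin":0}]'; python3 -m crank '[{"dx":0,"dy":0.05,"dz":0,"spin":0},{"dx":0,"dy":0.05,"dz":0,"spin":0}]'
```

```text
time: 6.7
tool_pos: [493.8, -110.9, 93.5]
tcp_rot: [-1.448, 1.565, -3.071]
contact_force: [-11.8, -4.5, 6.5]
grip_width: 0.5
time: 6.87
tool_pos: [494.2, -111.0, 93.5]
tcp_rot: [-1.456, 1.565, -3.079]
contact_force: [-12.1, -5.8, 6.6]
grip_width: 0.5
```

```bash
python3 -m crank '[{"dx":0,"dy":0.05,"dz":0,"spin":0},{"dx":0,"dy":0.05,"dz":0,"spin":0}]'; python3 -m crank '[{"dx":0,"dy":0.05,"dz":0,"spin":0},{"dx":0,"dy":0.05,"dz":0,"spin":0}]'
python3 - <<'E'
from h import *
t=capture("top"); f=t["frame"].astype(int); m=(f[...,2]-np.maximum(f[...,1],f[...,0])>35)
for x in range(374,398,3):
    yy=np.nonzero(m[260:320,x])[0]+260
    if len(yy): print(x,[((onz(t,(x,v),129)[:2]-Rr)@xh).round(1) for v in (yy.min()-.5,yy.max()+.5)])
E
```

```text
time: 7.03
tool_pos: [494.2, -111.0, 93.5]
tcp_rot: [-1.481, 1.564, -3.103]
contact_force: [-13.6, -5.7, 7.3]
grip_width: 0.3
time: 7.2
tool_pos: [494.2, -111.0, 93.4]
tcp_rot: [-1.498, 1.563, -3.121]
contact_force: [-15.4, -5.8, 9.1]
grip_width: 0.2
374 [np.float64(-29.2), np.float64(-38.7)]
377 [np.float64(-29.1), np.float64(-38.6)]
380 [np.float64(-29.0), np.float64(-38.5)]
383 [np.float64(-30.5), np.float64(-38.3)]
386 [np.float64(-30.3), np.float64(-38.2)]
389 [np.float64(-30.2), np.float64(-39.7)]
392 [np.float64(-30.1), np.float64(-39.5)]
395 [np.float64(-30.0), np.float64(-39.4)]
```

The stop is found. The TCP stays at x=494.2 while the force climbs 12→13.6→15.4 N, and the blade's outer face is about 39–40 mm from the bar axis. I'll hold here for over 2 s.

```bash
python3 -m crank '[{"dx":0,"dy":0,"dz":0,"spin":0},{"dx":0,"dy":0,"dz":0,"spin":0},{"dx":0,"dy":0,"dz":0,"spin":0},{"dx":0,"dy":0,"dz":0,"spin":0},{"dx":0,"dy":0,"dz":0,"spin":0},{"dx":0,"dy":0,"dz":0,"spin":0},{"dx":0,"dy":0,"dz":0,"spin":0},{"dx":0,"dy":0,"dz":0,"spin":0},{"dx":0,"dy":0,"dz":0,"spin":0},{"dx":0,"dy":0,"dz":0,"spin":0},{"dx":0,"dy":0,"dz":0,"spin":0},{"dx":0,"dy":0,"dz":0,"spin":0},{"dx":0,"dy":0,"dz":0,"spin":0},{"dx":0,"dy":0,"dz":0,"spin":0},{"dx":0,"dy":0,"dz":0,"spin":0}]'; python3 -m crank '[{"dx":0,"dy":0,"dz":0,"spin":0},{"dx":0,"dy":0,"dz":0,"spin":0},{"dx":0,"dy":0,"dz":0,"spin":0},{"dx":0,"dy":0,"dz":0,"spin":0},{"dx":0,"dy":0,"dz":0,"spin":0},{"dx":0,"dy":0,"dz":0,"spin":0},{"dx":0,"dy":0,"dz":0,"spin":0},{"dx":0,"dy":0,"dz":0,"spin":0},{"dx":0,"dy":0,"dz":0,"spin":0},{"dx":0,"dy":0,"dz":0,"spin":0},{"dx":0,"dy":0,"dz":0,"spin":0},{"dx":0,"dy":0,"dz":0,"spin":0},{"dx":0,"dy":0,"dz":0,"spin":0},{"dx":0,"dy":0,"dz":0,"spin":0},{"dx":0,"dy":0,"dz":0,"spin":0}]'
```

```text
time: 8.5
tool_pos: [494.2, -111.0, 93.5]
tcp_rot: [-1.498, 1.563, -3.121]
contact_force: [-15.1, -5.1, 9.0]
grip_width: 0.4
time: 9.75
tool_pos: [494.2, -111.0, 93.5]
tcp_rot: [-1.495, 1.563, -3.118]
contact_force: [-15.8, -5.3, 8.1]
grip_width: 0.3
```

Held 2.5 s, steady at about 16 N. Now I let it back out along the same arc, then move clear.

```bash
python3 -m crank '[{"dx":0,"dy":-0.2,"dz":-0.02,"spin":0.02},{"dx":0,"dy":-0.45,"dz":-0.08,"spin":0.05},{"dx":0,"dy":-0.7,"dz":-0.16,"spin":0.08},{"dx":0,"dy":-0.95,"dz":-0.26,"spin":0.11},{"dx":0,"dy":-1.2,"dz":-0.38,"spin":0.14},{"dx":0,"dy":-1.45,"dz":-0.5,"spin":0.17},{"dx":0,"dy":-1.7,"dz":-0.64,"spin":0.2},{"dx":0,"dy":-1.95,"dz":-0.8,"spin":0.23},{"dx":0,"dy":-2.2,"dz":-0.96,"spin":0.26},{"dx":0,"dy":-2.45,"dz":-1.12,"spin":0.3},{"dx":0,"dy":-2.7,"dz":-1.28,"spin":0.33},{"dx":0,"dy":-3.0,"dz":-1.45,"spin":0.35},{"dx":0,"dy":-3.4,"dz":-1.6,"spin":0.35},{"dx":0,"dy":-4.0,"dz":-1.8,"spin":0.35},{"dx":0,"dy":-5.0,"dz":-2.2,"spin":0.35},{"dx":0,"dy":-6.2,"dz":-2.6,"spin":0.35},{"dx":0,"dy":-7.4,"dz":-3.0,"spin":0.35},{"dx":0,"dy":-8.0,"dz":-3.2,"spin":0.35},{"dx":0,"dy":-8.0,"dz":-3.2,"spin":0.35}]'
python3 -m crank '[{"dx":-1,"dy":-1,"dz":0,"spin":0},{"dx":-3,"dy":-3,"dz":0,"spin":0},{"dx":-5,"dy":-5,"dz":0,"spin":0},{"dx":-7,"dy":-7,"dz":0,"spin":0},{"dx":-9,"dy":-8,"dz":0,"spin":0},{"dx":-11,"dy":-8,"dz":0,"spin":0},{"dx":-12,"dy":-8,"dz":0,"spin":0},{"dx":-12,"dy":-8,"dz":0,"spin":0},{"dx":-12,"dy":-8,"dz":0,"spin":0}]'
python3 - <<'E'
from h import *
t=capture("top"); s=capture("scene"); cv2.imwrite("pics/t6.png",t["frame"]);cv2.imwrite("pics/s6.png",s["frame"])
a=cv2.imread("pics/top0.png");b=cv2.imread("pics/scene0.png")
for im,r,sl in((t["frame"],a,(slice(100,235),slice(160,480))),(s["frame"],b,(slice(210,480),slice(200,400)))):
    d=cv2.absdiff(im,r).max(2)[sl]; print("changed px",(d>40).sum())
m=red(t);ys,xs=np.nonzero(m);print(cv2.minAreaRect(np.c_[xs,ys].astype(np.float32)))
m=red(s);ys,xs=np.nonzero(m);print("scene red now",len(xs),xs.min(),xs.max(),ys.min(),ys.max())
E
```

```text
time: 11.33
tool_pos: [418.7, -73.6, 93.8]
tcp_rot: [-1.874, 1.57, 2.436]
contact_force: [0.9, 0.4, -0.3]
grip_width: 0.4
time: 12.08
tool_pos: [346.8, -43.0, 214.0]
tcp_rot: [1.689, 1.569, -0.285]
contact_force: [0.7, -0.1, -0.3]
grip_width: 0.0
changed px 0
changed px 619
((399.5838928222656, 293.70208740234375), (62.332740783691406, 9.813318252563477), 19.09349250793457)
scene red now 130 318 335 176 197
```

View pics/t6.png

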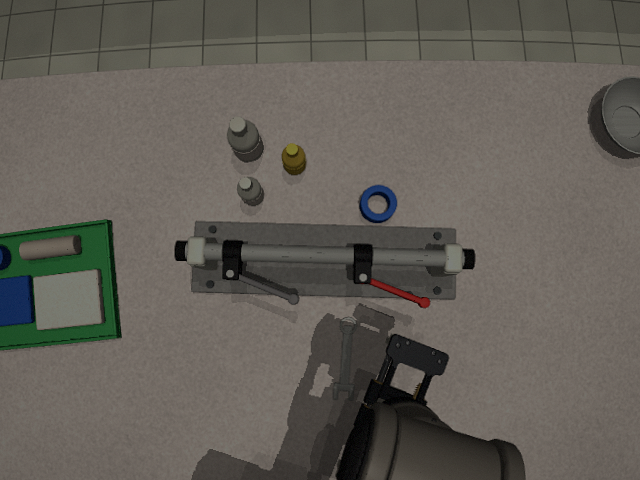

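View pics/s6.png

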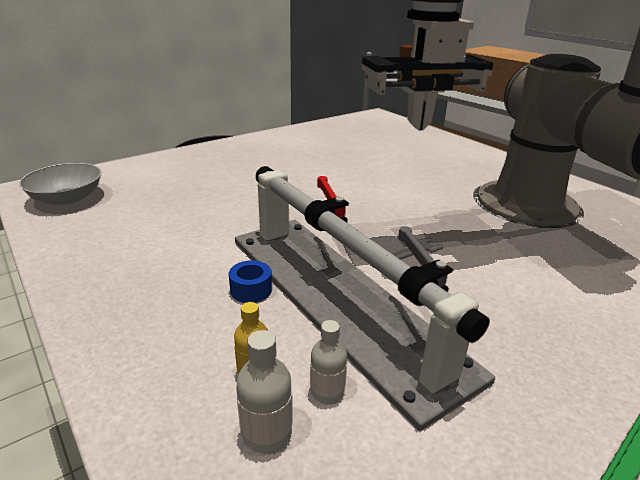

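The final views show the lever back out (tip at about (425,302), as at the start) and the arm clear. The min-area-rectangle angle differs from the first one (19° against 24.6°), so I'll compare the red pixels directly before handing in.

Run:
```python
from h import *
M=[red({"frame":cv2.imread(f"pics/{n}.png")}) for n in("top0","t6")]
print([m.sum() for m in M],(M[0]!=M[1]).sum())
for m in M:
    ys,xs=np.nonzero(m); k=xs<418; print(np.polyfit(xs[k],ys[k],1),xs.max(),ys.max())
d=cv2.absdiff(cv2.imread("pics/top0.png"),cv2.imread("pics/t6.png")).max(2)
print("grey lever changed",(d[262:305,222:302]>25).sum())
o=sensors.get_obs();print(o["time"],o["contact_force"].round(2))
```

```text
[np.uint64(326), np.uint64(339)] 13
[  0.3886711  136.99777118] 429 307
[  0.39438738 134.66873848] 429 307
grey lever changed 0
12.1833 [-0.61  0.87 -0.19]
```

The lever is back at rest: the red masks differ by 13 edge pixels and the tip extents are identical. The grey lever is unchanged. Handing in.

```bash
python3 -c "
from plant import bot
print(bot.close_job())"
```

```text
the job is handed in; nothing more can be done
None
```

I pressed the red brake lever in with the back of the closed fingers until it reached its stop. I held it there for about 2.5 s at a steady 15–16 N horizontal push, then let it back out and moved the arm clear. The whole job took about 12 s of robot time.

**At the stop:** the tool stopped moving while the push rose from about 12 to 15 N. The blade was parallel to the bar, with its outer face about 39–40 mm from the bar's axis (40 mm expected).

**Afterwards:**
- **Red lever:** it is back at rest. Its mask differs from the first picture by only 13 edge pixels, and the tip is in the same place.
- **Grey lever and things beyond the bar:** unchanged in the top view.
- **Robot:** it was touching nothing, with forces of 1 N or less.

**Checks that disagreed or were left open:**
- **Lever angle:** one rectangle fit gave 19° instead of the first 24.6°. The direct pixel comparison and line fit (slope 0.389 before, 0.394 after) showed no real change, so I put it down to the fit.
- **Scene view:** 619 pixels changed in the scene-camera comparison. I took these to be the arm's shadow but did not check further.
- **Upward force:** I saw 4–9 N upward while pressing, which I took to be friction on the blade.
- **Spanner:** it lay in the arm's shadow at the end, so I judged it unmoved only by eye.

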